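# Scan the bowl's stock label and put the scanner away

## Task

Pick up the hand scanner and set its sprung nose square and gently on the middle of the barcode of the stand that carries the bowl (not the one with the tube); keep it still there with the nose pushed about half way in for a good second. Then lay the scanner in the open drawer without dropping it, and slide the drawer fully shut. Leave the bowl and the tube standing where they are.

Things in the scene. Friction and masses are not known exactly. Their poses are not given: they have to be found in the camera images.
- scanner: Straight grey hand scanner with a black head, lying flat, nose roughly towards the robot: rigid part 120 mm long (x -55 to +65 mm), 40 wide (y), 30 thick (z 0 to 30), about 0.2 kg. Origin: underside, near its middle; grasp across y at the origin. x runs along it out of the nose, z up out of its top (round button, rubber strip).
- nose_tip (a point): Middle of the flat end face (28 mm wide, 16 high) of the scanner's white sprung nose; with the nose fully out it is at x = 77, y = 0, z = 15 mm in the scanner's frame. Axes as the scanner's.
- nose (a joint): How far the sprung nose is pushed into the head: 0 = fully out, 0.010 m = bottomed. Spring: 2 N to start it, 6 N half way (5 mm), 10 N at the bottom; beyond that it is rigid.
- bowl_stand: Fixed wooden display stand with the bowl: base plate 155 mm (x) x 110 (y) x 12, origin in the centre of its underside. Its x points to its front, roughly to the robot's left. The bowl is on its rear part (30 mm to -x); 45 mm to +x of the origin and 52 mm up is the centre of a leaning board. The two stands are alike and may change places: only the piece on them tells them apart.
- bowl_board: Plywood board, 84 mm (x, down the slope) x 104 (y, level) x 14, fixed on the bowl's stand; origin: centre of its front face; z = normal out of that face. It leans back: the face looks along the stand's +x (roughly to the robot's left, +y) and 35 deg above level.
- bowl_label (a point): Centre of the front face of that board, same axes. A rigid white pack of label cards, 58 mm (x) x 80 (y), lies on the board here; its barcode (black bars, 22 x 30 mm) is centred on this z axis. How thick the pack is differs every time and is not measured: its face stands 4 to 18 mm out from the board.
- bowl: Small open painted coconut-shell bowl, 82 mm across, 55 mm high, 0.12 kg, loose on the rear of its stand. Origin: centre of its underside.
- tube: Closed painted tube, 54 mm diameter, 75 mm high, 0.12 kg, loose on the rear of the other, like stand (whose label is not to be used). Origin: centre of its underside.
- unit_drawer0 (a joint): Opening of the drawer in the low wooden unit (270 mm deep, 220 wide, 100 high, fixed on the table): 0 = fully shut, starts about 0.17 m open. It shuts along the tray's +x, away from the robot, and takes 1 to 2 N.
- tray (a point): Middle of the front part of the drawer's inner floor, 22 mm above the table; moves with the drawer. x = shutting direction. Inner floor: x -62 to +162 mm, y +-89; walls 56 mm above the floor; front panel's outer face at x = -83, its top 66 mm above the floor. With the drawer out by d, what lies at x below d - 70 mm is open to above; the unit's top is 78 mm above the floor.
- unit_drawer0_handle (a point): Middle of the drawer's bar handle, a level bar 110 mm long along y, 35 mm in front of the front panel, 62 mm above the table. Axes as the tray's. It can be pushed from the front with closed fingers pointing down.
Not all that is in view belongs to the job. Of the things like the scanner, leave any that is purple; of the rest the smaller one is meant. What is shaped like the bowl_stand but orange is not meant.

How it is judged:
By the outcome, as a careful person would: the job done as asked, in the order asked, and still so for the second after the job is handed in, with the robot touching nothing.
It also fails if it takes over 72 s, if anything falls off the work surface, if the arm or the gripper's body presses on something with over 40 N, if the wrist force passes 120 N, or if a joint passes its speed limit or range.

## Robot

A 6-joint arm with a two-finger parallel gripper is mounted at the origin on the work surface. World frame = base frame: x ahead of the robot, y to its left, z up, the work surface at z = 0. Lengths are in mm, angles in rad, forces in N, time in s.
With the tool pointing down it reaches from about 325 to 900 mm from the base axis. Payload 6.1 kg.
Tool frame: the origin (TCP) lies between the finger pads; the fingertips stand manip.nose_length ahead of it and the grasp point (between the pads) lies 6 mm ahead of it (manip.nose_length is the distance from the TCP to the fingertips, in mm); z points along the fingers, y is the line along which they close (so a half turn about z gives the same grasp; the last joint's range is limited). The gripper opens to 85 mm and grips with 20 to 120 N. Pads are 22 mm wide; open, the fingers measure 114 mm over their backs; the gripper's body (76 mm by 85 mm) begins 54 mm behind the grasp point. The pads swing forward as they close: fully open they stand 13 mm farther back than shut.
Start: joints at [1.06, 0.22, 1.526, -0, 1.395, -0.126], TCP at [234.606, 579.289, 256.3] pointing down, gripper open.
Joint ranges: [-2.98, 2.98], [-0.91, 2.08], [0.09, 2.57], [-1.24, 4.39], [0.2, 2.65], [-2.68, 2.68]. Speed limits (rad/s): [2.57, 2.57, 3.01, 3.14, 3.14, 3.14].

## Interface

Orientations are given as a rotation vector (axis times angle).
In Python, from rig import state, capture, close_job, manip gives the robot as it stands. The module is installed in compiled form; this text tells all that it offers.
- The arm moves only by the tool arm_command, never from a script. Its argument "motion" is a list of rows, each an object with "angular": the turn, a rotation vector about the tool's x, y, z normalised to -1 to 1, where 1 is 0.1 rad, a list of three; "xyz": the shift along the tool's x, y, z normalised to -1 to 1, where 1 is 25 mm, a list of three; "claw": the opening, from 0 (shut) to 1 (fully open). In form: [{"angular": [ax, ay, az], "xyz": [tx, ty, tz], "claw": claw}, ...]. A call has 1 to 5 rows; each row shifts and turns the commanded pose from where the row before left it, along the tool's axes as they then stand; what a row does not reach is not made up. A row lasts 1/10 s, in which the tool goes at most 50 mm and 8.59 degrees, less where a joint would pass 70% of its speed; a pose out of reach is approached as far as the arm can. A call with a number of a shift or a turn outside -1 to 1 is refused whole. A call with a gripper value outside its range is refused whole. The fingers move at their own pace and stop on an object; the grip force is fixed at half the most. Time passes only in rows, so rows that do not move let the fingers close. It gives the time, the measured TCP pose, the force, the opening and the grip force at its end, in the units of the state.
- state(): the state, without advancing time (a new reading comes with each control period).
- capture(name): name is "scene" or "top"; returns a dict with "img" (400x640x3 uint8, red, green, blue), "fx", "fy", "cx", "cy" (pixels), "world_to_cam" (4x4, takes a point from world to camera coordinates). Camera axes: x right, y down, z forward; pixel columns grow to the right and rows downward; lengths in mm; the calibration is good to about 2 mm. A picture is of the moment at which its call begins. There is no depth.
- close_job(): hands the job in; it is judged then, once.
The state is a dict: "t": time; "q": joint angles; "qd": joint speeds; "tau": joint torques, N m; "ee_pos": TCP position; "eef_rot": TCP orientation; "wrist_force": force on the tool from outside, world axes, zero at the start; "ft_torque": the same for the moment, N m; "finger_gap": finger opening in mm; "grasp_force": force on a finger pad.
Only numpy, scipy, OpenCV 4.12 (cv2) and the standard library are available. Lean on these libraries where they do the work, as an engineer would, in place of code of your own. Each camera call takes 0.05 s, during which the arm holds its last target. There are 200 camera calls.

## Working session

There is one attempt and no reset: what is moved stays moved. The work goes in short steps, Python scripts to look and compute and a tool call to move; the robot and the scene stay as the last step left them, time stands still between calls to the robot, and variables do not carry over. Pictures are saved under pics/ and viewed, at most 11 in all, crops included, and the job is handed in when it is done.

Besides the shell and the picture viewer there is one more tool, called after ">>>" by a JSON object that holds its "op" and its "data". arm_command: Moves the arm, as the interface text tells. Its arguments: {"type":"object","properties":{"motion":{"type":"array"}},"required":["motion"]}

```bash
mkdir -p pics
python3 - <<'E'
from rig import state,capture,manip
import cv2,numpy as np,pickle
s=state();print(s);print(manip.nose_length)
for n in("scene","top"):
    c=capture(n);pickle.dump(c,open(n+"0.pkl","wb"));cv2.imwrite(f"pics/{n}0.png",c["img"][:,:,::-1]);print(n,c["fx"],c["fy"],c["cx"],c["cy"]);print(np.round(c["world_to_cam"],3))
E
```

```text
{'t': 0.0, 'q': array([ 1.05991310e+00,  2.21215791e-01,  1.52762500e+00,  4.86520901e-05,
        1.39466947e+00, -1.26106479e-01]), 'qd': array([ 0.00124035, -0.00042571, -0.00262402,  0.00091644, -0.00016563,
        0.00099092]), 'tau': array([-1.73978419e-04, -4.96896100e+01, -3.89397776e+01, -1.10932183e-04,
        1.11665635e-02, -4.22933385e-05]), 'ee_pos': array([234.31714523, 578.81973226, 255.19822997]), 'eef_rot': array([-6.00573750e-01, -3.08299356e+00,  2.83654164e-03]), 'wrist_force': array([-0.47971933, -0.43950934, -0.46410339]), 'ft_torque': array([-2.12204762e-05,  3.63750825e-02, -4.26862918e-02]), 'grasp_force': 0.0, 'finger_gap': 85.32443357456064}
25.0
scene 496.6191549542325 496.6191549542325 317.8202962935831 200.19914178771316
[[ 3.060000e-01  9.520000e-01 -1.400000e-02 -1.694450e+02]
 [ 6.750000e-01 -2.270000e-01 -7.020000e-01 -2.577220e+02]
 [-6.720000e-01  2.050000e-01 -7.120000e-01  1.880545e+03]
 [ 0.000000e+00  0.000000e+00  0.000000e+00  1.000000e+00]]
top 398.4878203865069 398.4878203865069 317.99580221174244 190.7229461815557
[[-1.300000e-02 -1.000000e+00 -1.200000e-02  5.134600e+01]
 [-9.910000e-01  1.400000e-02 -1.360000e-01  4.635440e+02]
 [ 1.360000e-01  1.000000e-02 -9.910000e-01  1.106586e+03]
 [ 0.000000e+00  0.000000e+00  0.000000e+00  1.000000e+00]]
```

View pics/scene0.png

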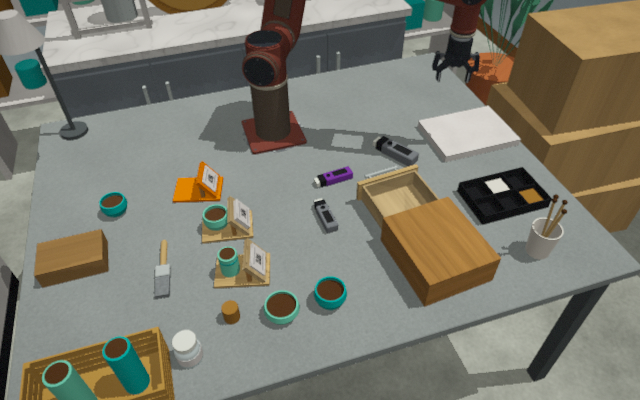

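View pics/top0.png

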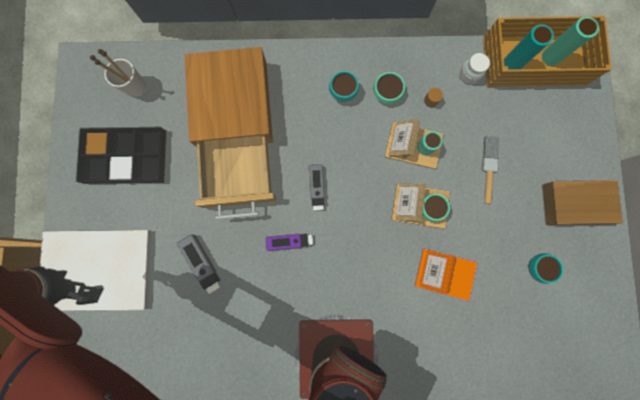

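Scanner candidates are the small grey at top (317,187)/scene (325,214), the large grey at top (198,262) and the purple at top (290,242). I choose the small grey one. Stand candidates are top (421,205) with a wide open bowl, top (415,145) with a tall narrow tube, and the orange one at (445,274). I choose (421,205) and will check it in a close crop.

```bash
cat > h.py <<'E'
import numpy as np,cv2,pickle
from scipy.spatial.transform import Rotation as R
def ray(c,p):
    M=c["world_to_cam"];r=M[:3,:3];o=-r.T@M[:3,3]
    d=r.T@np.array([(p[0]-c["cx"])/c["fx"],(p[1]-c["cy"])/c["fy"],1]);return o,d/np.linalg.norm(d)
def onz(c,p,z):
    o,d=ray(c,p);return o+d*(z-o[2])/d[2]
def tri(a,p,b,q):
    o1,d1=ray(a,p);o2,d2=ray(b,q);A=np.array([d1,-d2]).T
    s=np.linalg.lstsq(A,o2-o1,rcond=None)[0];x=o1+d1*s[0];y=o2+d2*s[1]
    return (x+y)/2,np.linalg.norm(x-y)
def proj(c,P):
    v=c["world_to_cam"][:3]@np.append(P,1);return np.array([c["fx"]*v[0]/v[2]+c["cx"],c["fy"]*v[1]/v[2]+c["cy"]])
E
python3 - <<'E'
from h import *
T=pickle.load(open("top0.pkl","rb"));S=pickle.load(open("scene0.pkl","rb"))
def crop(c,x0,y0,w,h,k):return cv2.resize(c["img"][y0:y0+h,x0:x0+w,::-1],None,fx=k,fy=k,interpolation=cv2.INTER_CUBIC)
a=crop(T,300,155,160,75,5);b=crop(S,190,185,160,45,5)
cv2.imwrite("pics/crop1.png",np.vstack([a,b]))
E
```

```text
(no output)
```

View pics/crop1.png

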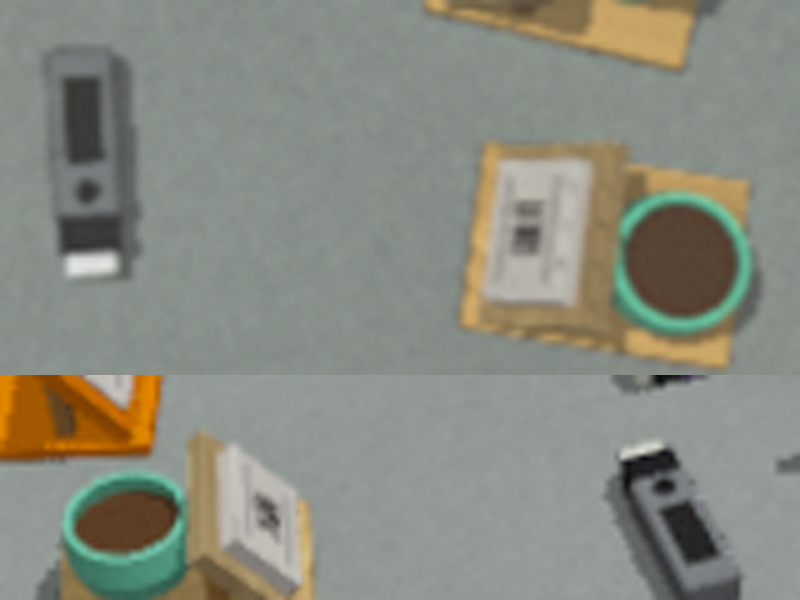

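The crop confirms it. The bowl stand has the open bowl at top ~(437,207), its label at ~(407,200) and barcode at ~(405,200). The scanner is small and grey, with its white nose at ~(318,208) and button at ~(317,193).

Run:
```python
from h import *
np.set_printoptions(suppress=True,precision=1)
T=pickle.load(open("top0.pkl","rb"));S=pickle.load(open("scene0.pkl","rb"))
def blob(c,box,f,sm=None):
    x0,y0,x1,y1=box;k=4
    im=cv2.resize(c["img"][y0:y1,x0:x1],None,fx=k,fy=k,interpolation=cv2.INTER_CUBIC)
    hsv=cv2.cvtColor(im,cv2.COLOR_RGB2HSV).astype(int);m=f(hsv[...,0],hsv[...,1],hsv[...,2]).astype(np.uint8)
    n,l,st,ce=cv2.connectedComponentsWithStats(m);i=1+np.argmax(st[1:,4]);mm=(l==i).astype(np.uint8)
    cn=max(cv2.findContours(mm,0,2)[0],key=cv2.contourArea)
    tr=lambda p:(np.asarray(p,float)+.5)/k-.5+[x0,y0]
    return tr(ce[i]),tr(cv2.boxPoints(cv2.minAreaRect(cn))),tr(cv2.approxPolyDP(cn,.04*cv2.arcLength(cn,True),True)[:,0]),st[i,4]/k/k
V=lambda n,b:print(n,b[0],"rect",b[1].tolist() if 0 else b[1].ravel(),"poly",b[2].ravel(),b[3])
white=lambda h,s,v:(s<30)&(v>165)
lt=blob(T,(393,180,425,222),white);V("label top",lt)
ls=blob(S,(228,194,255,236),white);V("label scene",ls)
nt=blob(T,(308,198,328,214),lambda h,s,v:(s<40)&(v>175));V("nose top",nt)
ns=blob(S,(308,194,328,208),lambda h,s,v:(s<40)&(v>175));V("nose scn",ns)
body=lambda h,s,v:(v<130)
st=blob(T,(304,160,322,212),lambda h,s,v:(v<122)&(s>0));V("scanner dark top",st)
wood=lambda h,s,v:(h>10)&(h<25)&(s>70)&(v>110)
V("stand top",blob(T,(388,175,458,235),wood))
V("tray top",blob(T,(190,125,280,215),lambda h,s,v:(h>8)&(h<28)&(s>50)&(v>100)))
# button and strip by hand in both views
cc=lambda u,v,x0,y0:((u+.5)/5-.5+x0,(v+.5)/5-.5+y0)
P=lambda n,a,b:print(n,*tri(T,cc(*a,300,155),S,cc(b[0],b[1]-375,190,185)))
P("button",(87,191),(665,486)); P("strip c",(84,119),(692,532))
P("nose edge top mid",(91,255),(641,446)); 
P("barcode",(526,227),(266,514))
P("label corners TL",(500,158),(285,592));P("label topR",(592,160),(228,0+590))
print("label corner TL@", [onz(T,cc(*p,300,155),12) for p in((460,327),(487,143),(748,182),(728,367))])
```

```text
label top [407.8 200.8] rect [396.5 214.  400.  185.  417.5 187.1 413.9 216.2] poly [400.6 187.1 396.6 213.4 413.6 214.9 416.9 187.4] 350.5
label scene [240.9 211.4] rect [233.3 198.2 248.9 197.9 249.4 226.1 233.7 226.4] poly [235.9 198.1 234.1 218.6 249.1 226.1 248.9 207.9] 242.9375
nose top [317.6 207.5] rect [312.5 206.  322.6 205.4 322.8 209.2 312.8 209.8] poly [322.6 206.6 313.9 205.9 312.9 209.1 321.6 208.9] 36.125
nose scn [317.8 199.2] rect [313.4 199.4 321.5 197.1 322.1 199.  314.  201.3] poly [321.9 198.4 320.1 197.6 315.1 198.9 313.9 200.9] 15.0
scanner dark top [315.7 184.3] rect [308.4 163.9 321.4 163.9 321.4 205.6 308.4 205.6] poly [311.4 163.9 311.1 205.1 321.4 204.6 320.6 191.6 310.6 190.4 321.4 187.4
 321.4 164.1] 394.1875
stand top [418.3 206.6] rect [390.9 221.  396.7 179.6 450.9 187.2 445.1 228.6] poly [396.4 183.9 392.4 220.1 445.1 227.4 421.6 206.1 448.6 190.9] 845.375
tray top [232.5 163.3] rect [188.4 124.7 268.  118.9 274.1 202.2 194.5 208. ] poly [189.6 124.6 195.4 205.4 273.1 198.6 267.9 124.6] 5418.4375
button [458.5  47.6  28.9] 0.9788768858297565
strip c [500.7  50.   28.6] 1.491498395120777
nose edge top mid [421.3  44.8  30.1] 3.025656736613761
barcode [ 430.8 -197.2   58. ] 3.13110671619482
label corners TL [ 472.9 -193.7   30.2] 10.933962855441703
label topR [ 470.7 -234.5   45.1] 5.227894436510048
label corner TL@ [array([ 379., -165.,   12.]), array([ 485.7, -184.7,   12. ]), array([ 460.7, -334.7,   12. ]), array([ 354.1, -317.2,   12. ])]
```

Run:
```python
from h import *
np.set_printoptions(suppress=True,precision=1)
T=pickle.load(open("top0.pkl","rb"));S=pickle.load(open("scene0.pkl","rb"))
cc=lambda u,v:((u+.5)/5-.5+300,(v+.5)/5-.5+155)
h=onz(T,cc(91,250),30);r=onz(T,cc(80,48),30);print("head,rear",h,r,np.linalg.norm(h-r))
o=r+(h-r)*55/120;d=(h-r)/np.linalg.norm(h-r);print("origin",o,"dir",d, "yaw",np.degrees(np.arctan2(d[1],d[0])))
for a in((48,60),(113,60),(60,240),(122,240)):print(onz(T,cc(*a),30))
sx=np.array([.172,.985,0]);sx/=np.linalg.norm(sx);n=np.cos(.6109)*sx+[0,0,np.sin(.6109)]
o0=np.array([419.9,-250.4,0]);B=o0+45*sx+[0,0,52];ly=np.array([-sx[1],sx[0],0]);ux=np.cross(ly,n)
ct=np.array([cc(500,158),cc(592,160),cc(577,305),cc(483,300)])
cs=np.array([[ (u+.5)/5-.5+190,(v-375+.5)/5-.5+185] for u,v in((222,447),(302,495),(300,592),(220,545))])
for t in(4,8,11,14,18):
    f=lambda c,p:(lambda o,d:o+d*np.dot(B+t*n-o,n)/np.dot(d,n))(*ray(c,p))
    g=lambda c,P:np.array([[np.dot(f(c,p)-B,ux),np.dot(f(c,p)-B,ly)] for p in P])
    a,b=g(T,ct),g(S,cs);print(t,"top",a.mean(0),"scene",b.mean(0),"sizes",np.linalg.norm(a[0]-a[1]),np.linalg.norm(a[1]-a[2]),np.linalg.norm(b[0]-b[1]),np.linalg.norm(b[1]-b[2]),"bar",g(T,[cc(526,227)]),g(S,[(.1+266/5-.5+190,139/5-.4+185)]))
print("B",B,"n",n)
for p,z in(((185,54),100),((263,47),100),((189,141),100),((270,136),100),((196,205),88),((273,199),88),((217,217),62),((264,211),62)):print(p,onz(T,p,z))
im=np.vstack([cv2.resize(c["img"][y:y+60,x:x+120,::-1],None,fx=5,fy=5,interpolation=cv2.INTER_CUBIC) for c,x,y in((T,180,165),(S,345,155))])
cv2.imwrite("pics/crop2.png",im)
```

```text
head,rear [424.6  46.2  30. ] [541.9  51.1  30. ] 117.40370119134246
origin [488.1  48.8  30. ] dir [-1. -0.  0.] yaw -177.62006894433782
[535.1  69.6  30. ]
[534.5  32.1  30. ]
[430.5  63.8  30. ]
[430.1  28.4  30. ]
4 top [ 0.9 -1.5] scene [2.1 0.1] sizes 69.75209753972982 80.15577454762875 74.9512143877281 87.73044390393859 bar [[ 9.4 -3.4]] [[6.3 7.3]]
8 top [-3.  -0.7] scene [-2.7 -5.8] sizes 69.40699673040619 79.75920120225221 74.53316164064803 87.2411128987479 bar [[ 5.5 -2.6]] [[1.5 1.4]]
11 top [-5.9 -0.1] scene [ -6.2 -10.3] sizes 69.14817112341328 79.4617711932197 74.21962208033783 86.87411464485483 bar [[ 2.6 -2. ]] [[-2.  -3.1]]
14 top [-8.8  0.5] scene [ -9.7 -14.7] sizes 68.88934551642052 79.16434118418732 73.90608252002761 86.50711639096184 bar [[-0.4 -1.4]] [[-5.6 -7.5]]
18 top [-12.7   1.3] scene [-14.4 -20.6] sizes 68.54424470709654 78.76776783881083 73.48802977294723 86.01778538577119 bar [[-4.3 -0.6]] [[-10.3 -13.5]]
B [ 427.6 -206.1   52. ] n [0.1 0.8 0.6]
(185, 54) [850.5 415.7 100. ]
(263, 47) [867.4 194.8 100. ]
(189, 141) [597.5 396.4 100. ]
(270, 136) [608.1 174.  100. ]
(196, 205) [422.2 375.8  88. ]
(273, 199) [435.6 166.8  88. ]
(217, 217) [390.7 324.9  62. ]
(264, 211) [405.6 194.9  62. ]
```

View pics/crop2.png

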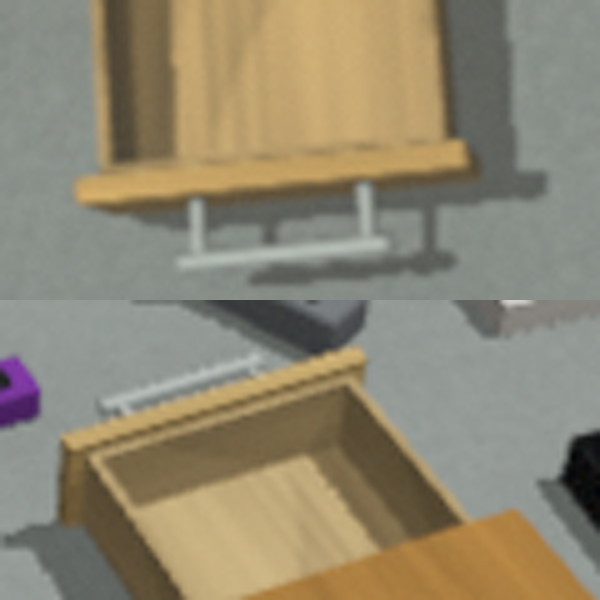

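The crop shows the handle bar ends at top (216,218) and (257,213), so the handle middle is ≈(394,270,62), the tray yaw ≈4.3° and the tray point ≈(512,279,22). The scanner origin is ≈(488,48.7) with its top at z≈29 and nose heading ≈-178°. The barcode face is ≈(430,-197,58). All of these agree with the given sizes, so I'm moving.

>>> {"op": "arm_command", "data": {"motion": [{"angular": [0,0,0],"xyz": [-0.964,-0.88,0.1],"claw": 1},{"angular": [0,0,0],"xyz": [-0.964,-0.88,0.1],"claw": 1},{"angular": [0,0,0],"xyz": [-0.964,-0.88,0.1],"claw": 1},{"angular": [0,0,0],"xyz": [-0.964,-0.88,0.1],"claw": 1},{"angular": [0,0,0],"xyz": [-0.964,-0.88,0.1],"claw": 1}]}}

```text
t: 0.6
ee_pos: [305.1, 430.7, 243.2]
eef_rot: [-0.6, -3.083, 0.001]
wrist_force: [0.8, 0.5, 0.0]
finger_gap: 85.5
grasp_force: 0.0
```

>>> {"op": "arm_command", "data": {"motion": [{"angular": [0,0,0],"xyz": [-0.964,-0.88,0.1],"claw": 1},{"angular": [0,0,0],"xyz": [-0.964,-0.88,0.1],"claw": 1},{"angular": [0,0,0],"xyz": [-0.964,-0.88,0.1],"claw": 1},{"angular": [0,0,0],"xyz": [-0.964,-0.88,0.1],"claw": 1},{"angular": [0,0,0],"xyz": [-0.964,-0.88,0.1],"claw": 1}]}}

```text
t: 1.1
ee_pos: [375.5, 283.6, 230.8]
eef_rot: [-0.6, -3.083, 0.001]
wrist_force: [0.6, 0.3, -0.2]
finger_gap: 85.4
grasp_force: 0.0
```

>>> {"op": "arm_command", "data": {"motion": [{"angular": [0,0,0],"xyz": [-0.964,-0.88,0.1],"claw": 1},{"angular": [0,0,0],"xyz": [-0.964,-0.88,0.1],"claw": 1},{"angular": [0,0,0],"xyz": [-0.964,-0.88,0.1],"claw": 1},{"angular": [0,0,0],"xyz": [-0.964,-0.88,0.1],"claw": 1},{"angular": [0,0,0],"xyz": [-0.964,-0.88,0.1],"claw": 1}]}}

```text
t: 1.6
ee_pos: [445.9, 136.4, 218.4]
eef_rot: [-0.601, -3.083, 0.0]
wrist_force: [0.6, -0.4, 0.1]
finger_gap: 85.1
grasp_force: 0.0
```

>>> {"op": "arm_command", "data": {"motion": [{"angular": [0,0,0],"xyz": [-0.964,-0.88,0.1],"claw": 1},{"angular": [0,0,0],"xyz": [-0.964,-0.88,0.1],"claw": 1},{"angular": [0,0,0],"xyz": [-0.964,-0.88,0.1],"claw": 1},{"angular": [0,0,0.8],"xyz": [0,0,0],"claw": 1},{"angular": [0,0,0.97],"xyz": [0,0,0],"claw": 1}]}}

```text
t: 2.1
ee_pos: [487.9, 48.3, 210.6]
eef_rot: [-0.879, -3.015, 0.001]
wrist_force: [-0.5, 0.5, -0.4]
finger_gap: 85.5
grasp_force: 0.0
```

>>> {"op": "arm_command", "data": {"motion": [{"angular": [0,0,0.974],"xyz": [0,0,0.15],"claw": 1},{"angular": [0,0,0.974],"xyz": [0,0,0.15],"claw": 1},{"angular": [0,0,0.974],"xyz": [0,0,0.15],"claw": 1},{"angular": [0,0,0.974],"xyz": [0,0,0.15],"claw": 1},{"angular": [0,0,0.974],"xyz": [0,0,0.15],"claw": 1}]}}

```text
t: 2.6
ee_pos: [487.7, 49.4, 192.0]
eef_rot: [-1.578, -2.716, 0.001]
wrist_force: [-0.2, -0.4, -0.6]
finger_gap: 85.3
grasp_force: 0.0
```

>>> {"op": "arm_command", "data": {"motion": [{"angular": [0,0,0.974],"xyz": [0,0,0.15],"claw": 1},{"angular": [0,0,0.974],"xyz": [0,0,0.15],"claw": 1},{"angular": [0,0,0.974],"xyz": [0,0,0.15],"claw": 1},{"angular": [0,0,0.974],"xyz": [0,0,0.15],"claw": 1},{"angular": [0,0,0.974],"xyz": [0,0,0.15],"claw": 1}]}}

```text
t: 3.1
ee_pos: [487.7, 49.4, 173.2]
eef_rot: [-2.186, -2.255, 0.001]
wrist_force: [-0.6, -0.5, 0.3]
finger_gap: 85.4
grasp_force: 0.0
```

>>> {"op": "arm_command", "data": {"motion": [{"angular": [0,0,0.974],"xyz": [0,0,0.15],"claw": 1},{"angular": [0,0,0.974],"xyz": [0,0,0.15],"claw": 1},{"angular": [0,0,0.974],"xyz": [0,0,0.15],"claw": 1},{"angular": [0,0,0.974],"xyz": [0,0,0.15],"claw": 1},{"angular": [0,0,0.974],"xyz": [0,0,0.15],"claw": 1}]}}

```text
t: 3.6
ee_pos: [487.7, 49.4, 154.5]
eef_rot: [-2.666, -1.662, 0.001]
wrist_force: [0.3, 0.1, -0.7]
finger_gap: 85.1
grasp_force: 0.0
```

>>> {"op": "arm_command", "data": {"motion": [{"angular": [0,0,0.974],"xyz": [0,0,0.15],"claw": 1},{"angular": [0,0,0.974],"xyz": [0,0,0.15],"claw": 1},{"angular": [0,0,0.974],"xyz": [0,0,0.15],"claw": 1},{"angular": [0,0,0.974],"xyz": [0,0,0.15],"claw": 1},{"angular": [0,0,0.974],"xyz": [0,0,0.15],"claw": 1}]}}

```text
t: 4.1
ee_pos: [487.6, 49.4, 135.7]
eef_rot: [-2.988, -0.97, 0.001]
wrist_force: [-0.5, 0.4, 0.1]
finger_gap: 85.4
grasp_force: 0.0
```

>>> {"op": "arm_command", "data": {"motion": [{"angular": [0,0,0.974],"xyz": [0,0,0.15],"claw": 1},{"angular": [0,0,0.974],"xyz": [0,0,0.15],"claw": 1},{"angular": [0,0,0.974],"xyz": [0,0,0.15],"claw": 1},{"angular": [0,0,0.974],"xyz": [0,0,0.15],"claw": 1},{"angular": [0,0,0.974],"xyz": [0,0,0.15],"claw": 1}]}}

```text
t: 4.6
ee_pos: [487.7, 49.4, 117.0]
eef_rot: [-3.134, -0.221, 0.001]
wrist_force: [0.4, 0.2, 0.1]
finger_gap: 85.7
grasp_force: 0.0
```

>>> {"op": "arm_command", "data": {"motion": [{"angular": [0,0,0.974],"xyz": [0,0,0.15],"claw": 1},{"angular": [0,0,0],"xyz": [0,0,0],"claw": 1},{"angular": [0,0,0],"xyz": [0,0,0],"claw": 1}]}}

```text
t: 4.9
ee_pos: [487.7, 49.5, 113.6]
eef_rot: [-3.141, -0.079, 0.001]
wrist_force: [-0.2, 0.4, -0.1]
finger_gap: 85.2
grasp_force: 0.0
```

Run:
```python
from h import *
from rig import state
s=state();r=R.from_rotvec(s["eef_rot"]).as_matrix();print(s["ee_pos"],r.round(3),s["q"].round(2))
```

```text
[487.74641659  49.45380124 113.55121632] [[ 0.999  0.05  -0.001]
 [ 0.05  -0.999  0.   ]
 [-0.001 -0.    -1.   ]] [-0.06  0.06  2.   -0.    1.09  1.46]
```

>>> {"op": "arm_command", "data": {"motion": [{"angular": [0,0,0],"xyz": [0,0.03,0.9],"claw": 1},{"angular": [0,0,0],"xyz": [0,0,0.9],"claw": 1},{"angular": [0,0,0],"xyz": [0,0,0.9],"claw": 1},{"angular": [0,0,0],"xyz": [0,0,0.8],"claw": 1},{"angular": [0,0,0],"xyz": [0,0,0],"claw": 1}]}}

```text
t: 5.4
ee_pos: [485.6, 48.8, 23.8]
eef_rot: [-3.14, -0.077, 0.009]
wrist_force: [-0.8, -0.4, -0.0]
finger_gap: 85.7
grasp_force: 0.0
```

>>> {"op": "arm_command", "data": {"motion": [{"angular": [0,0,0],"xyz": [0,0,0],"claw": 0.3},{"angular": [0,0,0],"xyz": [0,0,0],"claw": 0.3},{"angular": [0,0,0],"xyz": [0,0,0],"claw": 0.3},{"angular": [0,0,0],"xyz": [0,0,0],"claw": 0.3},{"angular": [0,0,0],"xyz": [0,0,0],"claw": 0.3}]}}

```text
t: 5.9
ee_pos: [489.4, 48.6, 27.9]
eef_rot: [3.14, 0.075, 0.004]
wrist_force: [-0.7, 0.1, 5.7]
finger_gap: 39.1
grasp_force: 62.3
```

>>> {"op": "arm_command", "data": {"motion": [{"angular": [0,0,0],"xyz": [0,0,0],"claw": 0},{"angular": [0,0,0],"xyz": [0,0,0],"claw": 0},{"angular": [0,0,0],"xyz": [0,0,0],"claw": 0}]}}

```text
t: 6.2
ee_pos: [489.5, 48.5, 27.9]
eef_rot: [3.14, 0.075, 0.004]
wrist_force: [-1.4, -0.1, 5.8]
finger_gap: 39.0
grasp_force: 62.3
```

>>> {"op": "arm_command", "data": {"motion": [{"angular": [0,0,0],"xyz": [0,0,-0.4],"claw": 0},{"angular": [0,0,0],"xyz": [0,0,-1],"claw": 0},{"angular": [0,0,0],"xyz": [0,0,-1],"claw": 0},{"angular": [0,0,-0.9],"xyz": [0,0,-1],"claw": 0},{"angular": [0,0,-0.96],"xyz": [0,0,-1],"claw": 0}]}}

```text
t: 6.7
ee_pos: [487.4, 48.8, 137.5]
eef_rot: [-3.119, -0.372, 0.001]
wrist_force: [-0.8, 0.5, -3.2]
finger_gap: 38.9
grasp_force: 61.0
```

>>> {"op": "arm_command", "data": {"motion": [{"angular": [0,0,-0.96],"xyz": [0,0,-1],"claw": 0},{"angular": [0,0,-0.96],"xyz": [0,0,-0.5],"claw": 0},{"angular": [0,0,-0.96],"xyz": [0,0,0],"claw": 0},{"angular": [0,0,-0.96],"xyz": [0,0,0],"claw": 0},{"angular": [0,0,-0.96],"xyz": [0,0,0],"claw": 0}]}}

```text
t: 7.2
ee_pos: [487.5, 48.7, 174.1]
eef_rot: [-2.941, -1.103, 0.001]
wrist_force: [1.0, -0.3, -2.8]
finger_gap: 38.9
grasp_force: 61.2
```

>>> {"op": "arm_command", "data": {"motion": [{"angular": [0,0,-0.96],"xyz": [0,0,0],"claw": 0},{"angular": [0,0,-0.96],"xyz": [0,0,0],"claw": 0},{"angular": [0,0,-0.96],"xyz": [0,0,0],"claw": 0},{"angular": [0,0,-0.96],"xyz": [0,0,0],"claw": 0},{"angular": [0,0,-0.96],"xyz": [0,0,0],"claw": 0}]}}

```text
t: 7.7
ee_pos: [487.4, 48.8, 173.9]
eef_rot: [-2.595, -1.77, 0.001]
wrist_force: [0.2, -0.3, -3.4]
finger_gap: 38.9
grasp_force: 61.1
```

>>> {"op": "arm_command", "data": {"motion": [{"angular": [0,0,-0.96],"xyz": [0,0,0],"claw": 0},{"angular": [0,0,-0.1],"xyz": [-0.5,-0.08,0],"claw": 0},{"angular": [0,0,0],"xyz": [-0.9,-0.08,0],"claw": 0},{"angular": [0,0,0],"xyz": [-0.9,-0.08,0],"claw": 0},{"angular": [0,0,0],"xyz": [-0.9,-0.08,0],"claw": 0}]}}

```text
t: 8.2
ee_pos: [457.8, -26.6, 173.9]
eef_rot: [-2.5, -1.901, 0.001]
wrist_force: [0.9, -0.2, -2.9]
finger_gap: 39.2
grasp_force: 61.1
```

>>> {"op": "arm_command", "data": {"motion": [{"angular": [0,0.8,0],"xyz": [-0.9,-0.08,0],"claw": 0},{"angular": [0,0.9,0],"xyz": [-0.6,-0.08,0],"claw": 0},{"angular": [0,0.9,0],"xyz": [-0.4,-0.08,0],"claw": 0},{"angular": [0,0.9,0],"xyz": [0,0,0],"claw": 0},{"angular": [0,0.9,0],"xyz": [0,0,0],"claw": 0}]}}

```text
t: 8.7
ee_pos: [440.1, -70.6, 171.6]
eef_rot: [-2.254, -1.712, -0.509]
wrist_force: [-0.1, -0.2, -2.6]
finger_gap: 39.1
grasp_force: 61.1
```

>>> {"op": "arm_command", "data": {"motion": [{"angular": [0,0.9,0],"xyz": [0,0,0],"claw": 0},{"angular": [0,0.8,0],"xyz": [0,0,0],"claw": 0},{"angular": [0,0,0],"xyz": [0,0,0],"claw": 0},{"angular": [0,0,0],"xyz": [0,0,0],"claw": 0}]}}

```text
t: 9.1
ee_pos: [440.0, -70.5, 170.7]
eef_rot: [-2.146, -1.629, -0.673]
wrist_force: [0.1, 1.0, -2.8]
finger_gap: 39.0
grasp_force: 61.2
```

```bash
cat >> h.py <<'E'
def shot(names=("scene","top"),tag="1"):
    from rig import capture
    o={}
    for n in names:
        o[n]=capture(n);pickle.dump(o[n],open(n+tag+".pkl","wb"))
    return o
E
python3 - <<'E'
from h import *
from rig import state
np.set_printoptions(suppress=True,precision=3)
s=state();r=R.from_rotvec(s["eef_rot"]).as_matrix();print(s["ee_pos"],s["q"],s["wrist_force"]);print(r)
o=shot(tag="1")
tip=s["ee_pos"]+r@[-78.5,0,12.9];ims=[]
for n in("top","scene"):
    c=o[n];p=proj(c,tip);x0,y0=(np.array(p)-[60,30]).astype(int);print(n,p,x0,y0,proj(c,[430,-197.2,58.2]))
    ims.append(cv2.resize(c["img"][y0:y0+60,x0:x0+130,::-1],None,fx=5,fy=5,interpolation=cv2.INTER_CUBIC))
cv2.imwrite("pics/hand1.png",np.vstack(ims))
E
```

```text
[439.986 -70.465 170.72 ] [-0.721 -0.021  2.069  0.548  1.414 -0.626] [ 0.114  1.008 -2.8  ]
[[ 0.221  0.963  0.153]
 [ 0.79  -0.269  0.551]
 [ 0.571 -0.001 -0.821]]
top [382.587 200.408] 322 170 [405.372 200.412]
scene [264.151 192.352] 204 162 [243.273 212.207]
```

View pics/hand1.png

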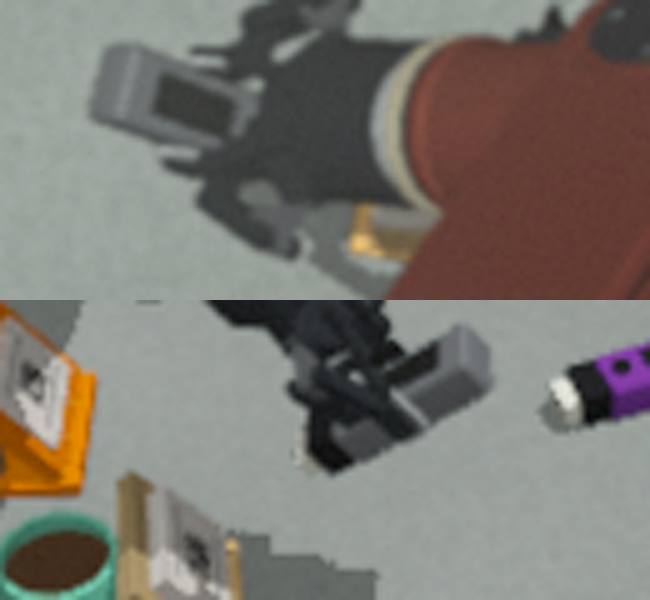

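Run:
```python
from h import *
from rig import state
np.set_printoptions(suppress=True,precision=3)
s=state();r=R.from_rotvec(s["eef_rot"]).as_matrix();e=s["ee_pos"]
sc=lambda x,y,z:e+r@[-x-1.5,-y*-1*-1,27.9-z]
for n,off in(("top",(322,170,0)),("scene",(204,162,300))):
    c=pickle.load(open(n+"1.pkl","rb"))
    for nm,q in(("rear top L",(-55,20,30)),("rear top R",(-55,-20,30)),("rear bot L",(-55,20,0)),("rear bot R",(-55,-20,0)),("strip",(-13,0,30)),("head top+",(65,20,30)),("head bot+",(65,20,0)),("head bot-",(65,-20,0))):
        p=proj(c,sc(*q));print(n,nm,(p-off[:2]+.5)*5+[0,off[2]])
```

```text
top rear top L [120.901 120.755]
top rear top R [141.155  41.817]
top rear bot L [ 84.564 118.416]
top rear bot R [104.491  41.49 ]
top strip [195.479 105.738]
top head top+ [298.668 185.829]
top head bot+ [260.266 182.073]
top head bot- [278.148 109.454]
scene rear top L [463.81  315.517]
scene rear top R [464.472 361.97 ]
scene rear bot L [494.888 346.018]
scene rear bot R [496.152 392.491]
scene strip [406.682 371.567]
scene head top+ [304.585 407.846]
scene head bot+ [336.577 436.3  ]
scene head bot- [334.791 483.01 ]
```

>>> {"op": "arm_command", "data": {"motion": [{"angular": [0.57,0,-0.82],"xyz": [0,0,0],"claw": 0},{"angular": [0,0,0],"xyz": [-0.86,0.16,0.09],"claw": 0},{"angular": [0,0,0],"xyz": [-0.86,0.16,0.09],"claw": 0},{"angular": [0,0,0],"xyz": [-0.86,0.16,0.09],"claw": 0},{"angular": [0,0,0],"xyz": [0,0,0],"claw": 0}]}}

```text
t: 9.7
ee_pos: [443.8, -121.0, 127.5]
eef_rot: [-2.048, -1.723, -0.642]
wrist_force: [-0.1, 0.2, -3.5]
finger_gap: 38.5
grasp_force: 61.3
```

>>> {"op": "arm_command", "data": {"motion": [{"angular": [0,0,0],"xyz": [0,0,0],"claw": 0},{"angular": [0,0,0],"xyz": [0,0,0],"claw": 0}]}}

```text
t: 9.9
ee_pos: [444.1, -119.8, 129.2]
eef_rot: [-2.047, -1.725, -0.645]
wrist_force: [-0.3, 0.2, -3.3]
finger_gap: 39.0
grasp_force: 61.3
```

Run:
```python
from h import *
from rig import state
np.set_printoptions(suppress=True,precision=3)
s=state();r=R.from_rotvec(s["eef_rot"]).as_matrix();e=s["ee_pos"];print(e,s["wrist_force"]);print(r)
o=shot(tag="2");ims=[]
sc=lambda x,y,z:e+r@[-x-1.5,-y*-1*-1,27.9-z]
for n in("scene","top"):
    c=o[n];m=proj(c,sc(20,0,15));k=8;x0,y0=(m-[50,18]).astype(int)
    im=cv2.resize(c["img"][y0:y0+36,x0:x0+100,::-1],None,fx=k,fy=k,interpolation=cv2.INTER_CUBIC)
    if n=="scene": im=cv2.resize(c["img"][y0-2:y0+38,x0:x0+100,::-1],None,fx=k,fy=k,interpolation=cv2.INTER_CUBIC);y0-=2
    f=lambda *q:tuple(int(v) for v in (proj(c,sc(*q))-[x0,y0]+.5)*k)
    im=im.copy()
    for a in [(-55,20,30),(-55,-20,30),(-55,20,0),(-55,-20,0),(65,-20,0),(65,20,0),(65,20,30),(65,-20,30),(77,0,15)]:cv2.circle(im,f(*a),2,(0,0,255),-1)
    p=(proj(c,[430,-197.2,58.2])-[x0,y0]+.5)*k;cv2.circle(im,tuple(int(v) for v in p),3,(0,255,0),-1)
    ims.append(im)
cv2.imwrite("pics/hand2.png",np.vstack(ims)[:600])
```

```text
[ 444.128 -119.823  129.238] [-0.343  0.199 -3.328]
[[ 0.138  0.986  0.098]
 [ 0.808 -0.17   0.564]
 [ 0.572  0.001 -0.82 ]]
```

View pics/hand2.png

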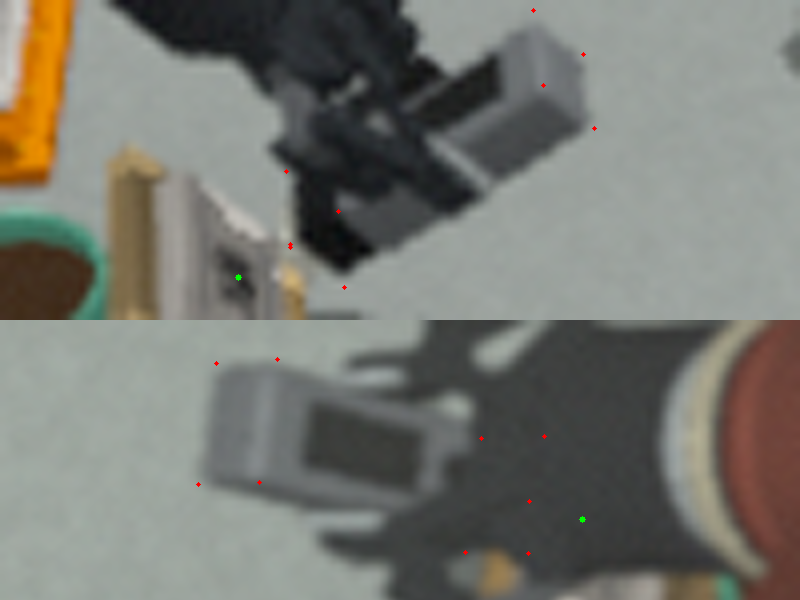

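Run:
```python
from h import *
o={n:pickle.load(open(n+"2.pkl","rb")) for n in("scene","top")}
from rig import state
s=state();r=R.from_rotvec(s["eef_rot"]).as_matrix();e=s["ee_pos"]
sc=lambda x,y,z:e+r@[-x-1.5,-y*-1*-1,27.9-z]
ims=[]
for n,w,h in(("scene",50,30),("top",50,20)):
    c=o[n];k=12;m=proj(c,sc(-20 if n=="top" else 15,0,15));x0,y0=(m-[w/2,h/2]).astype(int)
    if n=="scene":x0+=4
    a=c["img"][y0:y0+h,x0:x0+w,::-1].astype(float);a=np.clip((a-20)*1.8,0,255).astype(np.uint8)
    im=cv2.resize(a,None,fx=k,fy=k,interpolation=cv2.INTER_LANCZOS4);print(n,x0,y0)
    ims.append(im)
cv2.imwrite("pics/hand3.png",np.vstack(ims))
```

```text
scene 244 182
top 347 181
```

View pics/hand3.png

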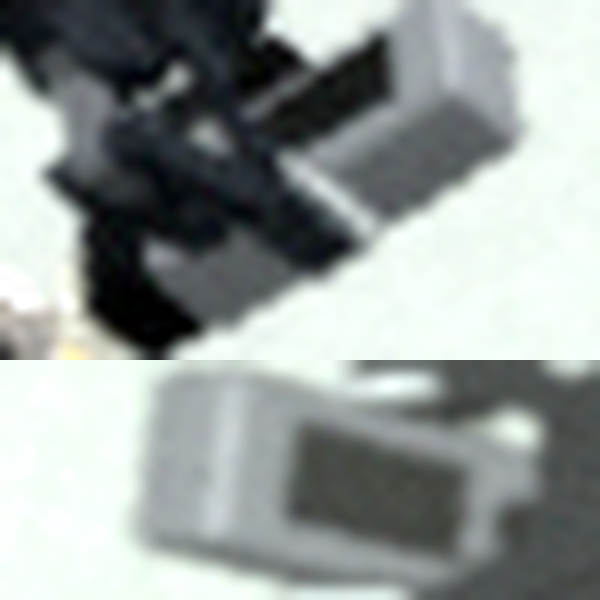

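Run:
```python
from h import *
from rig import state
np.set_printoptions(suppress=True,precision=2)
o={n:pickle.load(open(n+"2.pkl","rb")) for n in("scene","top")};S,T=o["scene"],o["top"]
s=state();r=R.from_rotvec(s["eef_rot"]).as_matrix();e=s["ee_pos"]
ps=lambda u,v:((u+.5)/12-.5+244,(v+.5)/12-.5+182);pt=lambda u,v:((u+.5)/12-.5+347,(v-360+.5)/12-.5+181)
for n,a,b in(("rear +y",(393,90),(300,430)),("rear -y",(390,35),(288,520)),("front +y",(278,150),(470,470)),("front -y",(250,113),(455,555)),("rearbot -y",(515,55),(140,545)),("rearbot +y",(518,140),(160,375))):
    p,g=tri(S,ps(*a),T,pt(*b));print(n,p,g,"tool",r.T@(p-e))
# pitch from bottom +y silhouette edge in scene
for th in(-6,-4,-2,0,2):
    q=R.from_rotvec(r[:,1]*np.radians(th)).as_matrix()@r
    a,b=[proj(S,e+q@[-x-1.5,20,27.9]) for x in(60,-50)];c1,c2=[proj(T,e+q@[-x-1.5,20*g,-2.1]) for x,g in((0,1),(-50,1))]
    d=b-a;f=c2-c1;print(th,"scene slope",d[1]/d[0],"top slope",f[1]/f[0])
```

```text
rear +y [457.32 -93.47 149.26] 0.4515876328911486 tool [34.72  8.55 -0.21]
rear -y [438.13 -89.82 149.29] 0.573687089573417 tool [ 35.03 -10.98  -0.06]
front +y [ 451.45 -127.09  134.17] 9.178078219129347 tool [-1.9   8.45 -7.36]
front -y [ 432.82 -126.95  129.31] 3.062018883432643 tool [-7.15 -9.95 -5.12]
rearbot -y [435.65 -59.24 130.86] 1.9799672394746541 tool [ 48.87 -18.64  32.05]
rearbot +y [471.43 -65.88 136.72] 1.8806820031651488 tool [51.8  17.76 27.02]
-6 scene slope -0.5193811477612315 top slope 0.2590271851511933
-4 scene slope -0.5555312153511378 top slope 0.26867012866408946
-2 scene slope -0.593514514547649 top slope 0.2788836132781191
0 scene slope -0.6335723853896845 top slope 0.28974715889607433
2 scene slope -0.6759838403327884 top slope 0.3013541452233199
```

The crop shows the scanner pitched about 2° nose-up in the hand, from the strip's rear edge at (393,90)/(390,35) and the lower edge slope. I'll correct that and approach.

>>> {"op": "arm_command", "data": {"motion": [{"angular": [0,0.4,0],"xyz": [0,0,0],"claw": 0},{"angular": [0,0,0],"xyz": [-0.2,-0.01,-0.01],"claw": 0},{"angular": [0,0,0],"xyz": [-0.2,-0.01,-0.01],"claw": 0},{"angular": [0,0,0],"xyz": [-0.16,0,-0.005],"claw": 0},{"angular": [0,0,0],"xyz": [0,0,0],"claw": 0}]}}

```text
t: 10.5
ee_pos: [441.2, -132.2, 120.0]
eef_rot: [-2.021, -1.7, -0.681]
wrist_force: [-0.3, -0.1, -2.0]
finger_gap: 38.9
grasp_force: 61.3
```

>>> {"op": "arm_command", "data": {"motion": [{"angular": [0,0,0],"xyz": [-0.04,0,-0.0015],"claw": 0},{"angular": [0,0,0],"xyz": [-0.04,0,-0.0015],"claw": 0},{"angular": [0,0,0],"xyz": [-0.04,0,-0.0015],"claw": 0},{"angular": [0,0,0],"xyz": [0,0,0],"claw": 0}]}}

```text
t: 10.9
ee_pos: [440.9, -134.2, 118.7]
eef_rot: [-2.021, -1.701, -0.681]
wrist_force: [-0.0, 0.3, -2.8]
finger_gap: 39.4
grasp_force: 61.3
```

>>> {"op": "arm_command", "data": {"motion": [{"angular": [0,0,0],"xyz": [-0.04,0,-0.0015],"claw": 0},{"angular": [0,0,0],"xyz": [-0.04,0,-0.0015],"claw": 0},{"angular": [0,0,0],"xyz": [-0.04,0,-0.0015],"claw": 0},{"angular": [0,0,0],"xyz": [0,0,0],"claw": 0}]}}

```text
t: 11.3
ee_pos: [440.5, -136.7, 116.9]
eef_rot: [-2.021, -1.701, -0.681]
wrist_force: [0.3, -0.1, -2.8]
finger_gap: 38.9
grasp_force: 61.3
```

>>> {"op": "arm_command", "data": {"motion": [{"angular": [0,0,0],"xyz": [-0.04,0,-0.0015],"claw": 0},{"angular": [0,0,0],"xyz": [-0.04,0,-0.0015],"claw": 0},{"angular": [0,0,0],"xyz": [0,0,0],"claw": 0}]}}

```text
t: 11.6
ee_pos: [440.2, -138.3, 115.8]
eef_rot: [-2.021, -1.701, -0.681]
wrist_force: [0.3, 0.7, -2.4]
finger_gap: 39.1
grasp_force: 61.3
```

Run:
```python
from h import *
from rig import state
np.set_printoptions(suppress=True,precision=2)
s=state();r=R.from_rotvec(s["eef_rot"]).as_matrix();e=s["ee_pos"];print(e,s["wrist_force"])
S=shot(("scene",),tag="3")["scene"];k=12
n=np.array([.141,.807,.574]);tz=np.array([.0987,.565,-.819]);L=np.array([430,-197.2,58.2])
tip=e-78.5*n+12.9*tz;print(tip,(tip-L)@n)
x0,y0=221,176
a=S["img"][y0:y0+45,x0:x0+60,::-1]
im=cv2.resize(a,None,fx=k,fy=k,interpolation=cv2.INTER_LANCZOS4)
for q,c in((tip,(0,0,255)),(L,(0,255,0))):cv2.circle(im,tuple(int(v) for v in (proj(S,q)-[x0,y0]+.5)*k),3,c,-1)
cv2.imwrite("pics/near.png",im)
```

```text
[ 440.2  -138.33  115.77] [ 0.28  0.7  -2.44]
[ 430.4  -194.39   60.15] 3.4410879533978416
```

View pics/near.png

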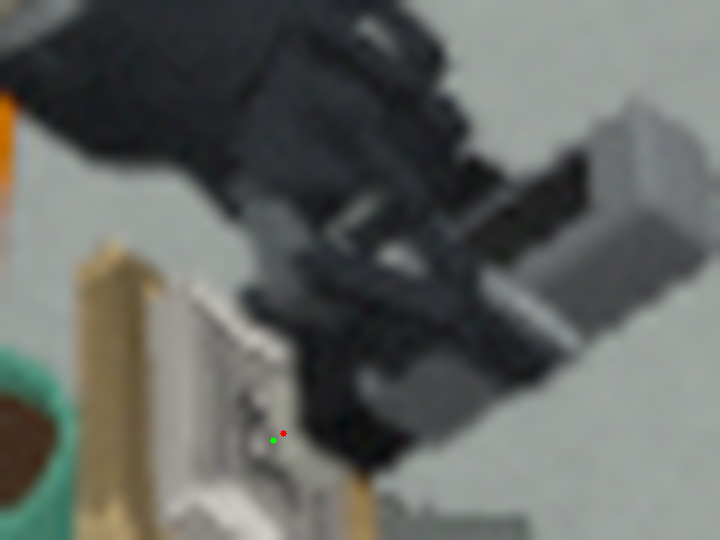

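The nose (~(285,430)) stands right before the barcode, whose bars run from (250,405) to (275,470). I'll continue gently.

>>> {"op": "arm_command", "data": {"motion": [{"angular": [0,0,0],"xyz": [-0.04,0,-0.0015],"claw": 0},{"angular": [0,0,0],"xyz": [-0.04,0,-0.0015],"claw": 0},{"angular": [0,0,0],"xyz": [0,0,0],"claw": 0},{"angular": [0,0,0],"xyz": [0,0,0],"claw": 0}]}}

```text
t: 12.05
ee_pos: [440.0, -139.9, 114.7]
eef_rot: [-2.021, -1.701, -0.681]
wrist_force: [0.2, 0.3, -2.5]
finger_gap: 38.5
grasp_force: 61.3
```

>>> {"op": "arm_command", "data": {"motion": [{"angular": [0,0,0],"xyz": [-0.04,0,-0.0015],"claw": 0},{"angular": [0,0,0],"xyz": [-0.04,0,-0.0015],"claw": 0},{"angular": [0,0,0],"xyz": [0,0,0],"claw": 0},{"angular": [0,0,0],"xyz": [0,0,0],"claw": 0}]}}

```text
t: 12.45
ee_pos: [439.7, -141.5, 113.5]
eef_rot: [-2.021, -1.701, -0.681]
wrist_force: [-0.8, 1.1, -2.4]
finger_gap: 39.0
grasp_force: 61.3
```

Run:
```python
from rig import state
import numpy as np
s=state();print(s["ee_pos"],s["wrist_force"],s["ft_torque"],(s["wrist_force"]-[0,.1,-2.9])@[.141,.807,.574])
```

```text
[ 439.66081183 -141.46326492  113.52754891] [-0.76825539  1.10028946 -2.37537525] [-0.50279259  0.12613282  0.01110379] 1.0000441874766937
```

>>> {"op": "arm_command", "data": {"motion": [{"angular": [0,0,0],"xyz": [-0.04,0,-0.0015],"claw": 0},{"angular": [0,0,0],"xyz": [-0.04,0,-0.0015],"claw": 0},{"angular": [0,0,0],"xyz": [0,0,0],"claw": 0},{"angular": [0,0,0],"xyz": [0,0,0],"claw": 0}]}}

```text
t: 12.85
ee_pos: [439.4, -142.8, 112.5]
eef_rot: [-2.02, -1.701, -0.682]
wrist_force: [0.2, 2.7, -0.9]
finger_gap: 38.9
grasp_force: 61.3
```

>>> {"op": "arm_command", "data": {"motion": [{"angular": [0,0,0],"xyz": [-0.04,0,-0.0015],"claw": 0},{"angular": [0,0,0],"xyz": [0,0,0],"claw": 0},{"angular": [0,0,0],"xyz": [0,0,0],"claw": 0}]}}

```text
t: 13.15
ee_pos: [439.3, -143.7, 111.9]
eef_rot: [-2.02, -1.701, -0.681]
wrist_force: [1.2, 4.2, 0.1]
finger_gap: 39.1
grasp_force: 61.3
```

>>> {"op": "arm_command", "data": {"motion": [{"angular": [0,0,0],"xyz": [-0.04,0,-0.0015],"claw": 0},{"angular": [0,0,0],"xyz": [0,0,0],"claw": 0},{"angular": [0,0,0],"xyz": [0,0,0],"claw": 0}]}}

```text
t: 13.45
ee_pos: [439.1, -144.5, 111.3]
eef_rot: [-2.02, -1.701, -0.681]
wrist_force: [1.0, 4.9, -1.0]
finger_gap: 39.2
grasp_force: 61.3
```

Run:
```python
from rig import state,capture
import numpy as np
n=np.array([.141,.807,.574]);f=[]
for i in range(6):
    s=state();f.append((s["wrist_force"]-[0,.1,-2.9])@n);capture("scene")
print(np.round(f,1),np.mean(f),s["ee_pos"],(s["ee_pos"]-[439.66,-141.46,113.53])@n,s["ft_torque"])
```

```text
[5.1 4.8 5.8 5.3 5.7 4.4] 5.1887962900131654 [ 439.12168136 -144.60594709  111.24999429] -3.923405506913091 [ 0.26945215 -0.1168827  -0.06377661]
```

>>> {"op": "arm_command", "data": {"motion": [{"angular": [0,0,0],"xyz": [-0.04,0,-0.0015],"claw": 0},{"angular": [0,0,0],"xyz": [0,0,0],"claw": 0},{"angular": [0,0,0],"xyz": [0,0,0],"claw": 0},{"angular": [0,0,0],"xyz": [0,0,0],"claw": 0},{"angular": [0,0,0],"xyz": [0,0,0],"claw": 0}]}}

```text
t: 14.25
ee_pos: [439.0, -145.4, 110.7]
eef_rot: [-2.02, -1.701, -0.681]
wrist_force: [1.7, 4.2, -0.1]
finger_gap: 39.4
grasp_force: 61.3
```

>>> {"op": "arm_command", "data": {"motion": [{"angular": [0,0,0],"xyz": [0,0,0],"claw": 0},{"angular": [0,0,0],"xyz": [0,0,0],"claw": 0},{"angular": [0,0,0],"xyz": [0,0,0],"claw": 0},{"angular": [0,0,0],"xyz": [0,0,0],"claw": 0},{"angular": [0,0,0],"xyz": [0,0,0],"claw": 0}]}}

```text
t: 14.75
ee_pos: [439.0, -145.4, 110.7]
eef_rot: [-2.02, -1.701, -0.681]
wrist_force: [2.2, 4.5, -0.1]
finger_gap: 38.9
grasp_force: 61.3
```

Run:
```python
from rig import state,capture
import numpy as np
n=np.array([.141,.807,.574]);f=[]
for i in range(12):
    s=state();f.append((s["wrist_force"]-[0,.1,-2.9])@n);capture("scene")
print(np.round(f,1),np.mean(f),s["ee_pos"],(s["ee_pos"]-[439.66,-141.46,113.53])@n,s["ft_torque"],s["t"])
```

```text
[5.4 6.  5.6 6.6 5.7 5.6 6.2 6.  5.9 5.5 5.3 4.8] 5.724134501968794 [ 438.99745739 -145.35040293  110.70005055] -4.857364657645104 [ 0.36262856 -0.14459618 -0.05425495] 15.3
```

>>> {"op": "arm_command", "data": {"motion": [{"angular": [0,0,0],"xyz": [0,0,0],"claw": 0},{"angular": [0,0,0],"xyz": [0,0,0],"claw": 0},{"angular": [0,0,0],"xyz": [0,0,0],"claw": 0},{"angular": [0,0,0],"xyz": [0,0,0],"claw": 0},{"angular": [0,0,0],"xyz": [0,0,0],"claw": 0}]}}

```text
t: 15.85
ee_pos: [439.0, -145.4, 110.7]
eef_rot: [-2.02, -1.701, -0.681]
wrist_force: [1.3, 4.9, -0.2]
finger_gap: 38.8
grasp_force: 61.3
```

>>> {"op": "arm_command", "data": {"motion": [{"angular": [0,0,0],"xyz": [0.2,0,0.008],"claw": 0},{"angular": [0,0,0],"xyz": [0.4,0,0.016],"claw": 0},{"angular": [0,0,0],"xyz": [0.6,0,0.024],"claw": 0},{"angular": [0,0,0],"xyz": [0.7,0,0],"claw": 0},{"angular": [0,-0.7,0],"xyz": [0.5,0,-0.4],"claw": 0}]}}

```text
t: 16.35
ee_pos: [445.2, -102.4, 153.3]
eef_rot: [-2.067, -1.737, -0.614]
wrist_force: [-0.1, -0.3, -2.6]
finger_gap: 39.0
grasp_force: 61.3
```

>>> {"op": "arm_command", "data": {"motion": [{"angular": [0,-0.9,0],"xyz": [0.2,0,-0.4],"claw": 0},{"angular": [0,-0.9,0],"xyz": [0.2,0,-0.4],"claw": 0},{"angular": [0,-0.9,0],"xyz": [0.2,0,-0.4],"claw": 0},{"angular": [0,-0.9,0],"xyz": [0.1,0,-0.4],"claw": 0},{"angular": [0,-0.9,0],"xyz": [0.1,0,-0.4],"claw": 0}]}}

```text
t: 16.85
ee_pos: [446.0, -104.5, 209.5]
eef_rot: [-2.34, -1.969, -0.15]
wrist_force: [-0.6, 0.4, -3.5]
finger_gap: 38.8
grasp_force: 61.2
```

>>> {"op": "arm_command", "data": {"motion": [{"angular": [0,-0.9,-0.8],"xyz": [0,0,0],"claw": 0},{"angular": [0,0,-0.8],"xyz": [0,0,0],"claw": 0},{"angular": [0,0,-0.8],"xyz": [0,0,0],"claw": 0},{"angular": [0,0,0],"xyz": [0,0,0],"claw": 0}]}}

```text
t: 17.25
ee_pos: [445.8, -103.9, 208.6]
eef_rot: [-2.13, -2.284, -0.057]
wrist_force: [0.8, 0.1, -3.2]
finger_gap: 38.9
grasp_force: 61.2
```

```bash
cat > go.py <<'E'
from h import *
from rig import state
import sys
np.set_printoptions(suppress=True,precision=3)
s=state();r=R.from_rotvec(s["eef_rot"]).as_matrix();e=s["ee_pos"]
print(e,s["wrist_force"],"heading",np.degrees(np.arctan2(r[1,0],r[0,0])));print(r)
t=np.array([float(v) for v in sys.argv[1:4]]);print("units of 25mm",r.T@(t-e)/25)
E
python3 go.py 525 291 190
```

```text
[ 445.845 -103.949  208.556] [ 0.776  0.098 -3.181] heading 94.00999379482688
[[-0.07   0.997  0.011]
 [ 0.997  0.069  0.039]
 [ 0.038  0.014 -0.999]]
units of 25mm [15.499  4.244  1.391]
```

>>> {"op": "arm_command", "data": {"motion": [{"angular": [0,0,0],"xyz": [0.97,0.265,0.05],"claw": 0},{"angular": [0,0,0],"xyz": [0.97,0.265,0.05],"claw": 0},{"angular": [0,0,0],"xyz": [0.97,0.265,0.05],"claw": 0},{"angular": [0,0,0],"xyz": [0.97,0.265,0.05],"claw": 0},{"angular": [0,0,0],"xyz": [0.97,0.265,0.05],"claw": 0}]}}

```text
t: 17.75
ee_pos: [470.6, 19.6, 207.0]
eef_rot: [-2.135, -2.279, -0.056]
wrist_force: [-0.2, 0.2, -3.3]
finger_gap: 39.3
grasp_force: 61.3
```

>>> {"op": "arm_command", "data": {"motion": [{"angular": [0,0,0],"xyz": [0.97,0.265,0.05],"claw": 0},{"angular": [0,0,0],"xyz": [0.97,0.265,0.05],"claw": 0},{"angular": [0,0,0],"xyz": [0.97,0.265,0.05],"claw": 0},{"angular": [0,0,0],"xyz": [0.97,0.265,0.05],"claw": 0},{"angular": [0,0,0],"xyz": [0.97,0.265,0.05],"claw": 0}]}}

```text
t: 18.25
ee_pos: [495.4, 143.0, 205.8]
eef_rot: [-2.134, -2.279, -0.056]
wrist_force: [0.0, -0.8, -2.7]
finger_gap: 39.3
grasp_force: 61.3
```

>>> {"op": "arm_command", "data": {"motion": [{"angular": [0,0,0],"xyz": [0.97,0.265,0.05],"claw": 0},{"angular": [0,0,0],"xyz": [0.97,0.265,0.05],"claw": 0},{"angular": [0,0,0],"xyz": [0.97,0.265,0.05],"claw": 0},{"angular": [0,0,0],"xyz": [0.97,0.265,0.05],"claw": 0},{"angular": [0,0,0],"xyz": [0.97,0.265,0.05],"claw": 0}]}}

```text
t: 18.75
ee_pos: [520.1, 266.3, 204.5]
eef_rot: [-2.134, -2.279, -0.056]
wrist_force: [0.6, -0.4, -2.4]
finger_gap: 38.9
grasp_force: 61.3
```

>>> {"op": "arm_command", "data": {"motion": [{"angular": [0,0,0],"xyz": [0.9,0.265,0.05],"claw": 0},{"angular": [0,0,0],"xyz": [0,0,0],"claw": 0},{"angular": [0,0,0],"xyz": [0,0,0],"claw": 0}]}}

```text
t: 19.05
ee_pos: [524.9, 288.3, 203.9]
eef_rot: [-2.132, -2.281, -0.054]
wrist_force: [0.3, 0.1, -2.3]
finger_gap: 39.1
grasp_force: 61.3
```

```bash
python3 go.py 525 291 60
python3 - <<'E'
from h import *
o=shot(tag="4")
k=4;a=[cv2.resize(o[n]["img"][y:y+h,x:x+160,::-1],None,fx=k,fy=k,interpolation=cv2.INTER_CUBIC) for n,x,y,h in(("top",160,120,70),("scene",330,120,80))]
cv2.imwrite("pics/tray.png",np.vstack(a))
E
```

```text
[524.948 288.316 203.875] [ 0.298  0.081 -2.322] heading 93.8892362324779
[[-0.068  0.998  0.01 ]
 [ 0.997  0.067  0.038]
 [ 0.038  0.012 -0.999]]
units of 25mm [-0.109 -0.062  5.755]
```

View pics/tray.png

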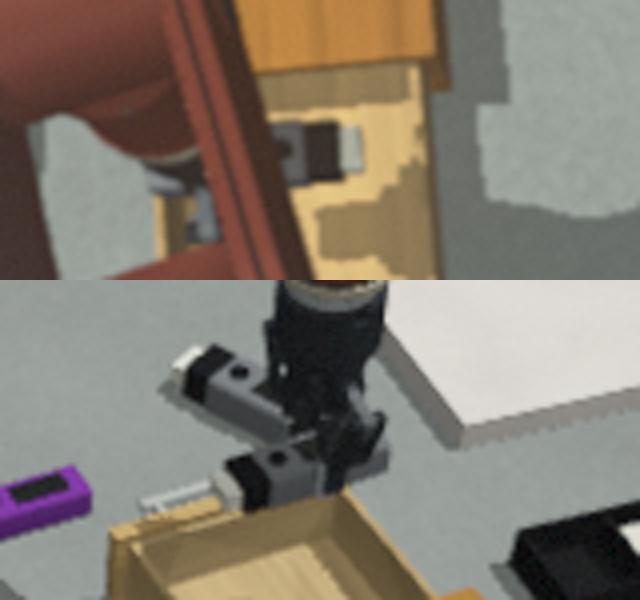

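The scanner hangs above the open tray, level, with its nose at top crop (350,150), between the walls and clear of the unit. Lowering.

>>> {"op": "arm_command", "data": {"motion": [{"angular": [0,0,0],"xyz": [-0.05,0,0.95],"claw": 0},{"angular": [0,0,0],"xyz": [-0.05,0,0.95],"claw": 0},{"angular": [0,0,0],"xyz": [-0.05,0,0.95],"claw": 0},{"angular": [0,0,0],"xyz": [-0.05,0,0.95],"claw": 0},{"angular": [0,0,0],"xyz": [-0.05,0,0.95],"claw": 0}]}}

```text
t: 19.65
ee_pos: [527.3, 285.4, 84.6]
eef_rot: [-2.134, -2.28, -0.056]
wrist_force: [-0.2, 0.8, -2.6]
finger_gap: 39.3
grasp_force: 61.5
```

>>> {"op": "arm_command", "data": {"motion": [{"angular": [0,0,0],"xyz": [-0.04,0,0.7],"claw": 0},{"angular": [0,0,0],"xyz": [0,0,0.1],"claw": 0},{"angular": [0,0,0],"xyz": [0,0,0],"claw": 0},{"angular": [0,0,0],"xyz": [0,0,0],"claw": 0}]}}

```text
t: 20.05
ee_pos: [528.5, 286.3, 66.7]
eef_rot: [-2.133, -2.282, -0.059]
wrist_force: [1.1, 0.6, -3.0]
finger_gap: 39.3
grasp_force: 61.2
```

>>> {"op": "arm_command", "data": {"motion": [{"angular": [0,0,0],"xyz": [0,0,0.08],"claw": 0},{"angular": [0,0,0],"xyz": [0,0,0.08],"claw": 0},{"angular": [0,0,0],"xyz": [0,0,0],"claw": 0}]}}

```text
t: 20.35
ee_pos: [527.6, 286.5, 61.4]
eef_rot: [-2.131, -2.282, -0.056]
wrist_force: [0.1, -0.0, -3.0]
finger_gap: 38.9
grasp_force: 61.2
```

>>> {"op": "arm_command", "data": {"motion": [{"angular": [0,0,0],"xyz": [0,0,0.08],"claw": 0},{"angular": [0,0,0],"xyz": [0,0,0.08],"claw": 0},{"angular": [0,0,0],"xyz": [0,0,0.08],"claw": 0},{"angular": [0,0,0],"xyz": [0,0,0],"claw": 0}]}}

```text
t: 20.75
ee_pos: [527.2, 286.5, 54.7]
eef_rot: [-2.131, -2.282, -0.054]
wrist_force: [0.8, 0.2, -2.7]
finger_gap: 38.8
grasp_force: 61.2
```

>>> {"op": "arm_command", "data": {"motion": [{"angular": [0,0,0],"xyz": [0,0,0.04],"claw": 0},{"angular": [0,0,0],"xyz": [0,0,0.04],"claw": 0},{"angular": [0,0,0],"xyz": [0,0,0],"claw": 0}]}}

```text
t: 21.05
ee_pos: [527.5, 286.7, 53.0]
eef_rot: [-2.131, -2.282, -0.055]
wrist_force: [-0.7, -0.3, -3.5]
finger_gap: 39.1
grasp_force: 61.2
```

>>> {"op": "arm_command", "data": {"motion": [{"angular": [0,0,0],"xyz": [0,0,0.04],"claw": 0},{"angular": [0,0,0],"xyz": [0,0,0],"claw": 0},{"angular": [0,0,0],"xyz": [0,0,0],"claw": 0}]}}

```text
t: 21.35
ee_pos: [527.6, 286.7, 52.2]
eef_rot: [-2.131, -2.282, -0.056]
wrist_force: [0.3, -0.3, -2.7]
finger_gap: 38.7
grasp_force: 61.2
```

>>> {"op": "arm_command", "data": {"motion": [{"angular": [0,0,0],"xyz": [0,0,0.04],"claw": 0},{"angular": [0,0,0],"xyz": [0,0,0.04],"claw": 0},{"angular": [0,0,0],"xyz": [0,0,0],"claw": 0}]}}

```text
t: 21.65
ee_pos: [528.6, 287.0, 51.4]
eef_rot: [-2.132, -2.283, -0.058]
wrist_force: [-1.8, -0.8, 3.6]
finger_gap: 39.2
grasp_force: 62.3
```

>>> {"op": "arm_command", "data": {"motion": [{"angular": [0,0,0],"xyz": [0,0,0.03],"claw": 0},{"angular": [0,0,0],"xyz": [0,0,0],"claw": 0},{"angular": [0,0,0],"xyz": [0,0,0],"claw": 0}]}}

```text
t: 21.95
ee_pos: [529.1, 287.1, 51.3]
eef_rot: [-2.132, -2.284, -0.06]
wrist_force: [-1.3, -1.7, 7.4]
finger_gap: 39.1
grasp_force: 62.8
```

Contact with the tray floor. Releasing.

>>> {"op": "arm_command", "data": {"motion": [{"angular": [0,0,0],"xyz": [0,0,-0.02],"claw": 0.5},{"angular": [0,0,0],"xyz": [0,0,0],"claw": 0.6},{"angular": [0,0,0],"xyz": [0,0,0],"claw": 0.7},{"angular": [0,0,0],"xyz": [0,0,0],"claw": 0.7}]}}

```text
t: 22.35
ee_pos: [527.4, 286.8, 49.7]
eef_rot: [-2.131, -2.282, -0.055]
wrist_force: [-0.8, -0.8, 0.8]
finger_gap: 59.6
grasp_force: 0.0
```

>>> {"op": "arm_command", "data": {"motion": [{"angular": [0,0,0],"xyz": [0,0,-0.2],"claw": 0.7},{"angular": [0,0,0],"xyz": [0,0,-0.6],"claw": 0.7},{"angular": [0,0,0],"xyz": [0,0,-1],"claw": 0.7},{"angular": [0,0,0],"xyz": [0,0,-1],"claw": 0.7},{"angular": [0,0,0],"xyz": [0,0,-1],"claw": 0.7}]}}

```text
t: 22.85
ee_pos: [526.9, 283.2, 147.2]
eef_rot: [-2.132, -2.282, -0.057]
wrist_force: [0.7, 0.4, 0.8]
finger_gap: 59.4
grasp_force: 0.0
```

>>> {"op": "arm_command", "data": {"motion": [{"angular": [0,0,0],"xyz": [0,0,-0.8],"claw": 0},{"angular": [0,0,0],"xyz": [0,0,0],"claw": 0}]}}

```text
t: 23.05
ee_pos: [528.9, 283.2, 170.1]
eef_rot: [-2.133, -2.285, -0.067]
wrist_force: [0.4, -0.5, -0.2]
finger_gap: 31.4
grasp_force: 0.0
```

```bash
python3 go.py 360 268 165
```

```text
[528.928 283.248 170.055] [ 0.425 -0.515 -0.181] heading 93.94224181067673
[[-0.069  0.997  0.018]
 [ 0.997  0.068  0.042]
 [ 0.04   0.021 -0.999]]
units of 25mm [-0.152 -6.786  0.053]
```

>>> {"op": "arm_command", "data": {"motion": [{"angular": [0,0,0],"xyz": [-0.03,-0.92,0],"claw": 0},{"angular": [0,0,0],"xyz": [-0.03,-0.92,0],"claw": 0},{"angular": [0,0,0],"xyz": [-0.03,-0.92,0],"claw": 0},{"angular": [0,0,0],"xyz": [-0.03,-0.92,0],"claw": 0},{"angular": [0,0,0],"xyz": [-0.03,-0.92,0],"claw": 0}]}}

```text
t: 23.55
ee_pos: [410.5, 270.5, 162.4]
eef_rot: [-2.131, -2.281, -0.054]
wrist_force: [1.1, -0.3, 1.2]
finger_gap: 0.3
grasp_force: 0.0
```

>>> {"op": "arm_command", "data": {"motion": [{"angular": [0,0,0],"xyz": [-0.03,-0.92,0],"claw": 0},{"angular": [0,0,0],"xyz": [-0.03,-0.92,0],"claw": 0},{"angular": [0,0,0],"xyz": [-0.03,-0.92,0],"claw": 0},{"angular": [0,0,0],"xyz": [0,0,0],"claw": 0},{"angular": [0,0,0],"xyz": [0,0,0],"claw": 0}]}}

```text
t: 24.05
ee_pos: [343.2, 263.9, 162.1]
eef_rot: [-2.131, -2.283, -0.056]
wrist_force: [0.2, 0.4, -0.7]
finger_gap: -0.2
grasp_force: 0.0
```

```bash
python3 go.py 345 267 65;python3 - <<'E'
from h import *
o=shot(tag="5");k=4
a=[cv2.resize(o[n]["img"][y:y+75,x:x+160,::-1],None,fx=k,fy=k,interpolation=cv2.INTER_CUBIC) for n,x,y in(("top",160,150),("scene",330,140))]
cv2.imwrite("pics/tray2.png",np.vstack(a))
E
```

```text
[343.17  263.937 162.079] [ 0.217  0.412 -0.685] heading 93.96338892667704
[[-0.069  0.998  0.011]
 [ 0.997  0.069  0.039]
 [ 0.038  0.014 -0.999]]
units of 25mm [-0.031  0.028  3.886]
```

View pics/tray2.png

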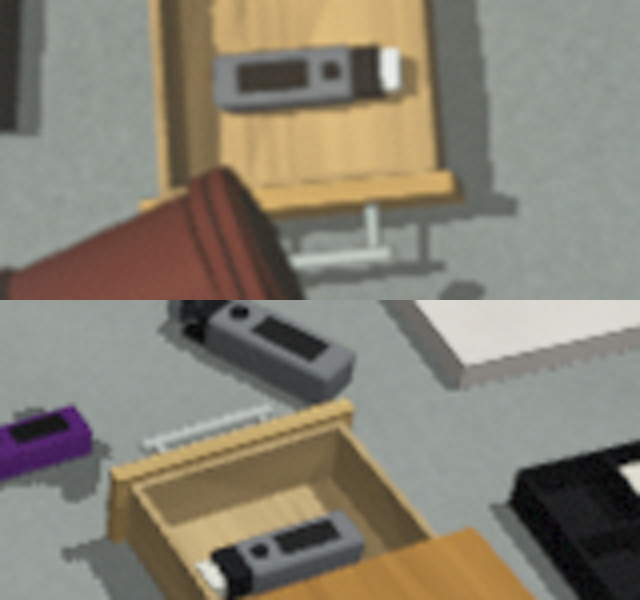

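The scanner lies flat in the tray, at top crop (300,75), and the handle is clear. Descending in front of it and pushing.

>>> {"op": "arm_command", "data": {"motion": [{"angular": [0,0,0],"xyz": [0,0,0.95],"claw": 0},{"angular": [0,0,0],"xyz": [0,0,0.95],"claw": 0},{"angular": [0,0,0],"xyz": [0,0,0.95],"claw": 0},{"angular": [0,0,0],"xyz": [0,0,0.95],"claw": 0},{"angular": [0,0,0],"xyz": [0,0,0],"claw": 0}]}}

```text
t: 24.65
ee_pos: [342.5, 266.3, 64.2]
eef_rot: [-2.131, -2.28, -0.046]
wrist_force: [0.4, -1.5, -0.8]
finger_gap: -0.2
grasp_force: 0.0
```

>>> {"op": "arm_command", "data": {"motion": [{"angular": [0,0,0],"xyz": [0,0.3,0.005],"claw": 0},{"angular": [0,0,0],"xyz": [0,0.3,0.005],"claw": 0},{"angular": [0,0,0],"xyz": [0,0.3,0.005],"claw": 0},{"angular": [0,0,0],"xyz": [0,0.3,0.005],"claw": 0},{"angular": [0,0,0],"xyz": [0,0.3,0.005],"claw": 0}]}}

```text
t: 25.15
ee_pos: [382.7, 270.3, 67.8]
eef_rot: [-2.131, -2.282, -0.057]
wrist_force: [-0.5, 0.4, 0.2]
finger_gap: -0.1
grasp_force: 0.4
```

>>> {"op": "arm_command", "data": {"motion": [{"angular": [0,0,0],"xyz": [0,0.3,0.005],"claw": 0},{"angular": [0,0,0],"xyz": [0,0.3,0.005],"claw": 0},{"angular": [0,0,0],"xyz": [0,0.3,0.005],"claw": 0},{"angular": [0,0,0],"xyz": [0,0.3,0.005],"claw": 0},{"angular": [0,0,0],"xyz": [0,0.3,0.005],"claw": 0}]}}

```text
t: 25.65
ee_pos: [419.6, 272.8, 67.0]
eef_rot: [-2.131, -2.282, -0.055]
wrist_force: [-0.8, 1.0, -0.0]
finger_gap: 0.1
grasp_force: 0.7
```

>>> {"op": "arm_command", "data": {"motion": [{"angular": [0,0,0],"xyz": [0,0.3,0.005],"claw": 0},{"angular": [0,0,0],"xyz": [0,0.3,0.005],"claw": 0},{"angular": [0,0,0],"xyz": [0,0.3,0.005],"claw": 0},{"angular": [0,0,0],"xyz": [0,0.3,0.005],"claw": 0},{"angular": [0,0,0],"xyz": [0,0.3,0.005],"claw": 0}]}}

```text
t: 26.15
ee_pos: [457.1, 275.3, 66.8]
eef_rot: [-2.131, -2.282, -0.055]
wrist_force: [-1.0, 0.6, 0.5]
finger_gap: 0.2
grasp_force: 0.7
```

>>> {"op": "arm_command", "data": {"motion": [{"angular": [0,0,0],"xyz": [0,0.3,0.005],"claw": 0},{"angular": [0,0,0],"xyz": [0,0.3,0.005],"claw": 0},{"angular": [0,0,0],"xyz": [0,0.3,0.005],"claw": 0},{"angular": [0,0,0],"xyz": [0,0.3,0.005],"claw": 0},{"angular": [0,0,0],"xyz": [0,0.3,0.005],"claw": 0}]}}

```text
t: 26.65
ee_pos: [494.6, 277.9, 66.8]
eef_rot: [-2.131, -2.282, -0.056]
wrist_force: [-1.6, 1.5, -0.1]
finger_gap: 0.0
grasp_force: 0.6
```

>>> {"op": "arm_command", "data": {"motion": [{"angular": [0,0,0],"xyz": [0,0.3,0.005],"claw": 0},{"angular": [0,0,0],"xyz": [0,0.3,0.005],"claw": 0},{"angular": [0,0,0],"xyz": [0,0.3,0.005],"claw": 0},{"angular": [0,0,0],"xyz": [0,0.3,0.005],"claw": 0},{"angular": [0,0,0],"xyz": [0,0.2,0.005],"claw": 0}]}}

```text
t: 27.15
ee_pos: [529.8, 280.3, 66.7]
eef_rot: [-2.132, -2.282, -0.056]
wrist_force: [-1.8, 1.3, -0.0]
finger_gap: 0.2
grasp_force: 0.7
```

>>> {"op": "arm_command", "data": {"motion": [{"angular": [0,0,0],"xyz": [0,0.12,0.002],"claw": 0},{"angular": [0,0,0],"xyz": [0,0.12,0.002],"claw": 0},{"angular": [0,0,0],"xyz": [0,0.12,0.002],"claw": 0}]}}

```text
t: 27.45
ee_pos: [537.9, 280.9, 66.6]
eef_rot: [-2.131, -2.282, -0.055]
wrist_force: [-2.1, -0.1, 1.4]
finger_gap: 0.1
grasp_force: 0.6
```

>>> {"op": "arm_command", "data": {"motion": [{"angular": [0,0,0],"xyz": [0,0.08,0.002],"claw": 0},{"angular": [0,0,0],"xyz": [0,0.08,0.002],"claw": 0}]}}

```text
t: 27.65
ee_pos: [539.0, 281.0, 66.3]
eef_rot: [-2.128, -2.279, -0.046]
wrist_force: [-17.9, -2.8, 14.0]
finger_gap: -0.2
grasp_force: 9.3
```

It has reached the stop. I'll back off, lift and check.

>>> {"op": "arm_command", "data": {"motion": [{"angular": [0,0,0],"xyz": [0,-0.1,0],"claw": 0},{"angular": [0,0,0],"xyz": [0,-0.6,0],"claw": 0},{"angular": [0,0,0],"xyz": [0,-1,0],"claw": 0},{"angular": [0,0,0],"xyz": [0,-1,-0.5],"claw": 0},{"angular": [0,0,0],"xyz": [0,-1,-0.5],"claw": 0}]}}

```text
t: 28.15
ee_pos: [448.4, 273.6, 90.1]
eef_rot: [-2.131, -2.282, -0.055]
wrist_force: [-0.2, -0.1, 1.0]
finger_gap: -0.1
grasp_force: 0.0
```

>>> {"op": "arm_command", "data": {"motion": [{"angular": [0,0,0],"xyz": [0,-1,-1],"claw": 0},{"angular": [0,0,0],"xyz": [0,-1,-1],"claw": 0},{"angular": [0,0,0],"xyz": [0,-1,-1],"claw": 0},{"angular": [0,0,0],"xyz": [0,0,0],"claw": 0}]}}

```text
t: 28.55
ee_pos: [373.7, 266.8, 167.8]
eef_rot: [-2.131, -2.285, -0.065]
wrist_force: [0.9, -0.4, -0.8]
finger_gap: -0.0
grasp_force: 0.0
```

Run:
```python
from h import *
from rig import state
o=shot(tag="6");print(state()["t"])
k=3
a=cv2.resize(o["top"]["img"][30:230,170:470,::-1],None,fx=1.5,fy=1.5,interpolation=cv2.INTER_CUBIC)
b=cv2.resize(o["scene"]["img"][130:300,190:500,::-1],(450,247),interpolation=cv2.INTER_CUBIC)
cv2.imwrite("pics/end.png",np.vstack([a,b]))
```

```text
28.65
```

View pics/end.png

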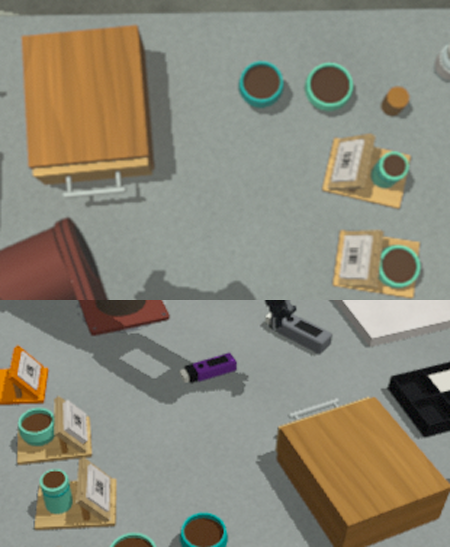

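The drawer front sits flush with the unit, at top crop (90,165). The bowl and tube still stand on their stands at (400,265) and (393,168), and the arm is clear.

```bash
python3 -c "
from rig import close_job
print(close_job())"
```

```text
the job is handed in; nothing more can be done
None
```

I handed the job in at about 28.7 s: the scanner's nose was held on the bowl stand's barcode, about half way in, for over 1.5 s. It was then laid flat in the drawer, the drawer was pushed shut to its stop, and the bowl and tube were left standing in place.

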